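Pack the letter-painter's caddy

ROBOT

A 7-joint arm with a two-finger parallel gripper is mounted at the origin on the work surface. World frame = base frame: x ahead of the robot, y to its left, z up, the work surface at z = 0. Lengths are in m, angles in rad, forces in N, time in s.
With the tool pointing down it reaches from about 0.4 to 0.85 m from the base axis. Payload 10.4 kg.
Tool frame: the origin (TCP) lies between the finger pads; the fingertips stand 14 mm ahead of it and the grasp point (between the pads) lies 5 mm behind it; z points along the fingers, y is the line along which they close (so a half turn about z gives the same grasp; the last joint's range is limited). The gripper opens to 85 mm and grips with 20 to 120 N. Pads are 22 mm wide; open, the fingers measure 114 mm over their backs; the gripper's body (76 mm by 85 mm) begins 54 mm behind the grasp point. The pads swing forward as they close: fully open they stand 13 mm farther back than shut.
Start: joints at [1.289, 0.332, -0.065, 1.46, 0.022, 1.35, -0.088], TCP at [0.16, -0.604, 0.245] pointing down, gripper open.
Joint ranges: [-2.6, 2.6], [-0.5, 2.12], [-1.47, 1.34], [0.16, 2.42], [-1.27, 4.41], [0.06, 2.06], [-2.6, 2.6]. Speed limits (rad/s): [2.22, 2.22, 2.79, 2.79, 3.14, 3.14, 3.14].

INTERFACE

Orientations are given as a unit quaternion [w, x, y, z].
In Python, from workcell import env gives the robot as it stands.
- The arm moves only by the tool move_arm, never from a script. Its argument "commands" is a list of rows, each an object with "offset": the shift along the tool's x, y, z in m, a list of three; "twist": the turn, a rotation vector about the tool's x, y, z in degrees, a list of three. A call has 1 to 10 rows; each row shifts and turns the commanded pose from where the row before left it, along the tool's axes as they then stand; what a row does not reach is not made up. A row lasts 1/12 s, in which the tool goes at most 41.7 mm and 7.16 degrees, less where a joint would pass 70% of its speed; a pose out of reach is approached as far as the arm can. A call with a gripper value outside its range is refused whole. "fingers" is the opening, from -1 (shut) to 1 (fully open), set as the call begins (left out, the last holds). The fingers move at their own pace and stop on an object; the grip force is fixed at half the most. Time passes only in rows, so rows that do not move let the fingers close. It gives the time, the measured TCP pose, the force, the opening and the grip force at its end, in the units of the state.
- env.observe(): the state, without advancing time (a new reading comes with each control period).
- env.snapshot(name): name is "scene" or "side" or "wrist"; returns a dict with "frame" (384x512x3 uint8, blue, green, red), "intrinsics" (3x3 intrinsics, pixels), "k1" (the pictures are not rectified: a ray, as slopes to the right and down, at radius r is drawn at 1 + k1 r^2 times it, then the intrinsics apply), "pose" (4x4, takes a point from camera to world coordinates); the wrist camera has in their place "hand_eye" (4x4, takes a point from camera to tool coordinates, whose origin is the TCP and whose axes are the flange's). Camera axes: x right, y down, z forward; pixel columns grow to the right and rows downward; lengths in m; the calibration is good to about 2 mm. A picture is of the moment at which its call begins: read the wrist's pose just before it. There is no depth.
- env.close_job(): hands the job in; it is judged then, once.
Trained networks look in the newest picture that a camera, given by its name, has taken for a name from the list of things; names that differ only in an ending like _2 or _b are one class to them, and where a whole thing is asked for, a point or a joint stands for the part that bears it (a point fixed in the world has none). Each returns a list of dicts, best first, with "confidence" (0 to 1); they miss things now and then, are a little off and sometimes report something else, mostly with a low value. They report only what shows in the picture. A call takes as long as a camera call.
- env.boxes_of(camera, name): "position" ([x, y, z] in m, in world coordinates, good to about 4 mm: the middle of the surface that is visible of it).
- env.silhouettes(camera, name): "mask" (384x512 bool, what is visible of it).
The state is a dict: "t": time; "q": joint angles; "joint_vel": joint speeds; "effort": joint torques, N m; "tool_pos": TCP position; "eef_rot": TCP orientation; "force": force on the tool from outside, world axes, zero at the start; "wrist_torque": the same for the moment, N m; "width": opening from 0.0 (shut) to 1.0 (fully open); "finger_force": force on a finger pad.
Only numpy, scipy, OpenCV 4.12 (cv2) and the standard library are available. Lean on these libraries where they do the work, as an engineer would, in place of code of your own. Each camera call takes 0.05 s, during which the arm holds its last target. There are 200 camera calls.

TASK

Pack the grey steel caddy for the lettering job: lay the flat-edged chisel in the long bay, and stand the large lidded paint pot in the largest of the three short bays, the small lidded pot in the middle-sized one and the capped bottle in the smallest, each upright on the floor of its bay. Leave the empty open pots and the pointed chisel where they are, and do not shift the caddy.

Things in the scene. Friction and masses are not known exactly. Their poses are not given: they have to be found in the camera images.
- caddy: Loose grey steel tray, 230 (x) x 176 (y) x 25 mm high, 1.8 kg, any yaw. Walls 6 mm thick, all 25 mm high; floor 5 mm thick. Origin: centre of underside, z up. Bay centres and inner sizes, mm: long bay x 0, y -43, 218 x 78; three short bays at y +42, each 80 in y: largest x -66, 86 wide in x; middle x +17, 68 wide; smallest x +83, 52 wide.
- pot_large: Large closed white plastic paint pot with its lid on: an upright straight cylinder 58 mm diameter, 56 mm high (the top 2 mm a raised disc 46 mm across, with a small grey spot in the middle), about 0.16 kg. Origin: centre of its underside; z up. It stands on the bench.
- pot_small: Small closed white plastic paint pot with its lid on: an upright straight cylinder 42 mm diameter, 48 mm high (the top 2 mm a raised disc 30 mm across, with a small grey spot in the middle), about 0.08 kg. Origin: centre of its underside; z up. It stands on the bench.
- bottle: Small amber bottle with a black screw cap: body 32 mm diameter and straight up to 48 mm height, a shoulder to 56 mm, then the cap, 20 mm diameter, up to 72 mm; about 0.08 kg. Origin: centre of its underside; z up. It stands on the bench.
- flat_chisel: Steel mason's chisel lying on the bench, 180 mm long along its x axis (x from -90 to +90 mm): square shaft 16 x 16 mm from x -90 to +50 mm, then it widens to a flat edge 34 mm wide (y) at +x. About 0.3 kg, balanced near the origin. Origin: middle of its length, at the underside of the shaft; z up. Either way round in the bay.
- point_chisel: Look-alike, to be left: steel mason's chisel with the same 16 x 16 mm shaft and 180 mm length, but it tapers to a point at +x (x from +50 to +90 mm). Origin as for the flat chisel.
- empty_large: Look-alike, to be left: empty open white pot without a lid, dark inside bottom seen from above, 58 mm diameter, 52 mm high, light. Origin: centre of its underside; z up.
- empty_small: Look-alike, to be left: empty open white pot without a lid, dark inside bottom seen from above, 42 mm diameter, 44 mm high, light. Origin: centre of its underside; z up.

How it is judged:
At the end, for the whole second after the job is handed in: Pots and bottle upright (0.12 rad) on the floor of their own short bays (17, 16, 13 mm of the centre in x, 27 in y, origin under 10 mm up), flat chisel level in the long bay (22 mm in x, 32 in y, under 12 up), all at rest; empties (upright), pointed chisel and caddy moved under 30 mm (x of pot_large in the frame of caddy between -0.083 and -0.049 m and y of pot_large in the frame of caddy between 0.015 and 0.069 m and z of pot_large in the frame of caddy between 0 and 0.01 m and angle between each of pot_large, pot_small, bottle, empty_large, empty_small's own z axis and vertical below 0.12 rad and x of pot_small in the frame of caddy between 0.001 and 0.033 m and y of pot_small in the frame of caddy between 0.015 and 0.069 m and z of pot_small in the frame of caddy between 0 and 0.01 m and x of bottle in the frame of caddy between 0.07 and 0.096 m and y of bottle in the frame of caddy between 0.015 and 0.069 m and z of bottle in the frame of caddy between 0 and 0.01 m and x of flat_chisel in the frame of caddy between -0.022 and 0.022 m and y of flat_chisel in the frame of caddy between -0.075 and -0.011 m and z of flat_chisel in the frame of caddy between 0 and 0.012 m and angle between flat_chisel's own x axis and vertical between 1.5 and 1.64 rad and linear speed of each of pot_large, pot_small, bottle, flat_chisel below 0.02 m/s and distance of each of empty_large, empty_small, point_chisel, caddy from where it was at the start of the episode below 0.03 m); the robot touches nothing.
It also fails if it takes over 106 s, if anything falls off the work surface, if the arm or the gripper's body presses on something with over 40 N, if the wrist force passes 120 N, or if a joint passes its speed limit or range.

## Working session

There is one attempt and no reset: what is moved stays moved. The work goes in short steps, Python scripts to look and compute and a tool call to move; the robot and the scene stay as the last step left them, time stands still between calls to the robot, and variables do not carry over. Pictures are saved under pics/ and viewed, at most 14 in all, crops included, and the job is handed in when it is done.

Besides the shell and the picture viewer there is one more tool, called by a JSON object that holds its "method" and its "body", one argument or row to a line. move_arm: Moves the arm, as the interface text tells. Its arguments: {"type":"object","properties":{"commands":{"type":"array"},"fingers":{"type":"number"}},"required":["commands"]}

```bash
mkdir -p pics; ls; cat > h.py <<'E'
import numpy as np,cv2
from workcell import env
from scipy.spatial.transform import Rotation as R
def T():
    s=env.observe();M=np.eye(4);q=s['eef_rot'];M[:3,:3]=R.from_quat([q[1],q[2],q[3],q[0]]).as_matrix();M[:3,3]=s['tool_pos'];return M,s
def pix2plane(sn,P,uv,z):
    K=np.array(sn['intrinsics']);k1=sn['k1']
    uv=np.atleast_2d(uv).astype(float)
    d=cv2.undistortPoints(uv.reshape(-1,1,2),K,np.array([k1,0,0,0.])).reshape(-1,2)
    r=np.c_[d,np.ones(len(d))]@P[:3,:3].T
    return P[:3,3]+r*((z-P[2,3])/r[:,2])[:,None]
E
cat > a.py <<'E'
from h import *
M,s=T();print(s)
ims=[]
for c in ['scene','side']:
    sn=env.snapshot(c);cv2.imwrite(f'pics/{c}0.png',sn['frame']);print(c,np.round(sn['pose'],3).tolist(),np.round(sn['intrinsics'],1).tolist(),sn['k1'])
    for n in ['caddy','pot_large','pot_small','bottle','flat_chisel','point_chisel','empty_large','empty_small']:
        print(n,[(np.round(b['position'],3).tolist(),round(b['confidence'],2)) for b in env.boxes_of(c,n)[:3]])
E
python3 a.py
```

```text
pics
{'t': 0.0, 'q': array([ 1.28934498,  0.33289295, -0.06469965,  1.4609624 ,  0.02160258,
        1.34994325, -0.08851713]), 'joint_vel': array([ 0.00056442, -0.00096433,  0.00060471,  0.00060058,  0.00139788,
        0.00100379, -0.00104718]), 'effort': array([-2.85358674e-04, -6.25437069e+01,  4.92424902e-02, -3.91614783e+01,
        1.61927228e-02,  9.66928405e-03, -2.45375901e-05]), 'tool_pos': array([ 0.15987711, -0.6038128 ,  0.24449272]), 'eef_rot': array([-7.43058937e-04,  9.91635607e-01,  1.29066854e-01, -1.34520910e-04]), 'force': array([0.34708513, 0.59537748, 0.52985938]), 'wrist_torque': array([ 0.00407264, -0.00468778, -0.034676  ]), 'finger_force': 0.0, 'width': 0.9962634821754776}
scene [[-0.274, 0.634, -0.723, 1.402], [0.962, 0.187, -0.2, 0.26], [0.008, -0.75, -0.661, 0.78], [0.0, 0.0, 0.0, 1.0]] [[479.2, 0.0, 261.6], [0.0, 479.2, 193.6], [0.0, 0.0, 1.0]] -0.06399102364171769
caddy [([0.482, -0.24, 0.008], 0.58)]
pot_large [([0.711, 0.054, 0.051], 0.73)]
pot_small [([0.682, 0.158, 0.04], 0.59)]
bottle [([0.453, 0.168, 0.045], 0.61)]
flat_chisel [([0.449, 0.352, 0.013], 0.74)]
point_chisel [([0.612, 0.344, 0.014], 0.8)]
empty_large [([0.578, 0.072, 0.034], 0.96)]
empty_small [([0.445, 0.05, 0.031], 0.53)]
side [[-0.738, -0.431, 0.519, 0.162], [-0.675, 0.447, -0.587, 0.471], [0.021, -0.784, -0.621, 0.511], [0.0, 0.0, 0.0, 1.0]] [[366.2, 0.0, 253.6], [0.0, 366.2, 190.1], [0.0, 0.0, 1.0]] -0.0664333370103013
caddy [([0.468, -0.235, 0.009], 0.66)]
pot_large [([0.678, 0.065, 0.043], 0.88)]
pot_small [([0.655, 0.16, 0.038], 0.77)]
bottle []
flat_chisel []
point_chisel [([0.592, 0.344, 0.016], 0.55)]
empty_large [([0.556, 0.083, 0.033], 0.87), ([0.656, 0.159, 0.036], 0.71)]
empty_small [([0.434, 0.055, 0.026], 0.71)]
```

View pics/scene0.png

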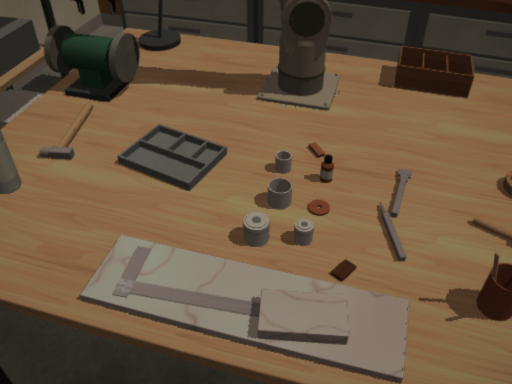

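View pics/side0.png

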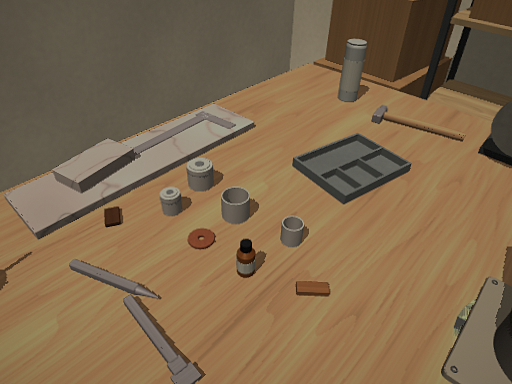

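Scene: caddy ~(172,155), lidded pots (257,229) and (303,232), bottle (327,168), flat chisel (400,190), pointed (391,230); empties (280,193) and (284,161). Side view agrees; the three short bays face the robot side. I'll now fit the models to the silhouettes.

```bash
cat > fit.py <<'E'
from h import *
from scipy.optimize import minimize
def box(x0,x1,y0,y1,z0,z1): return np.array([[x,y,z] for x in(x0,x1) for y in(y0,y1) for z in(z0,z1)])/1e3
def cyl(r,z0,z1):
    a=np.linspace(0,2*np.pi,40);return np.vstack([np.c_[r*np.cos(a),r*np.sin(a),0*a+z] for z in(z0,z1)])/1e3
sh=box(-90,50,-8,8,0,16)
MOD=dict(caddy=[box(-115,115,-88,88,0,25)],pot_large=[cyl(29,0,54),cyl(23,54,56)],pot_small=[cyl(21,0,46),cyl(15,46,48)],
 bottle=[np.vstack([cyl(16,0,48),cyl(10,48,56)]),cyl(10,56,72)],
 flat_chisel=[sh,np.vstack([box(50,51,-8,8,0,16),box(89,90,-17,17,0,4)])],
 point_chisel=[np.vstack([sh,box(90,90,0,0,8,8)])],empty_large=[cyl(29,0,52)],empty_small=[cyl(21,0,44)])
def proj(sn,P,X):
    Q=(X-P[:3,3])@P[:3,:3]
    return cv2.projectPoints(Q.reshape(-1,1,3),np.zeros(3),np.zeros(3),np.array(sn['intrinsics']),np.array([sn['k1'],0,0,0.]))[0].reshape(-1,2)
def place(X,p,z=0):
    c,s=np.cos(p[2]),np.sin(p[2]);return X@np.array([[c,s,0],[-s,c,0],[0,0,1]])+[p[0],p[1],z]
def render(sn,P,name,p,S=4):
    m=np.zeros((384*S,512*S),np.uint8)
    for X in MOD[name]:
        h=cv2.convexHull((proj(sn,P,place(X,p))*S+S/2).astype(np.float32)).round().astype(np.int32);cv2.fillConvexPoly(m,h,1)
    return m
def fit(name,views,p0):
    ms=[(sn,P,cv2.resize(m.astype(np.uint8),None,fx=4,fy=4,interpolation=0)) for sn,P,m in views]
    yaw=name in('caddy','flat_chisel','point_chisel')
    def cost(p):
        p=p if yaw else np.r_[p,0];c=0
        for sn,P,m in ms:
            r=render(sn,P,name,p);c+=1-(r&m).sum()/max(1,(r|m).sum())
        return c/len(ms)
    best=None
    for y in (np.arange(0,2*np.pi,np.pi/6 if name!='caddy' else np.pi/6) if yaw and len(p0)<3 else [p0[2] if len(p0)>2 else 0]):
        x0=np.r_[p0[:2],y] if yaw else np.array(p0[:2])
        s=np.vstack([x0]+[x0+np.eye(len(x0))[i]*(.01 if i<2 else .2) for i in range(len(x0))])
        r=minimize(cost,x0,method='Nelder-Mead',options=dict(initial_simplex=s,xatol=2e-4,fatol=1e-4,maxiter=150))
        if best is None or r.fun<best.fun: best=r
    return best.x,best.fun
E
cat > b.py <<'E'
from fit import *
p0=dict(caddy=(.475,-.237),pot_large=(.69,.06),pot_small=(.665,.16),bottle=(.45,.168),flat_chisel=(.44,.35),point_chisel=(.6,.344),empty_large=(.565,.077),empty_small=(.44,.052))
snap={c:env.snapshot(c) for c in('scene','side')}
for n in p0:
    V={}
    for c,sn in snap.items():
        l=env.silhouettes(c,n)
        if l and l[0]['confidence']>.4: V[c]=(sn,np.array(sn['pose']),l[0]['mask'])
    for k in ([list(V)] + [[c] for c in V] if len(V)>1 else [list(V)]):
        if not k: print(n,'none');continue
        x,f=fit(n,[V[c] for c in k],p0[n]);print(n,k,np.round(x,4).tolist(),round(f,3))
E
time python3 b.py
```

```text
caddy ['scene', 'side'] [0.4762, -0.2443, 1.3382] 0.041
caddy ['scene'] [0.4762, -0.246, 1.3231] 0.036
caddy ['side'] [0.4752, -0.2425, 1.3598] 0.035
pot_large ['scene'] [0.693, 0.0513] 0.04
pot_small ['scene', 'side'] [0.6702, 0.1532] 0.09
pot_small ['scene'] [0.6695, 0.1526] 0.059
pot_small ['side'] [0.6705, 0.1536] 0.112
bottle ['scene', 'side'] [0.4476, 0.1645] 0.129
bottle ['scene'] [0.4461, 0.1635] 0.175
bottle ['side'] [0.4465, 0.166] 0.049
flat_chisel ['scene', 'side'] [0.4461, 0.3528, 3.048] 0.212
flat_chisel ['scene'] [0.445, 0.3512, 3.0501] 0.265
flat_chisel ['side'] [0.452, 0.3527, 3.0428] 0.109
point_chisel ['scene', 'side'] [0.591, 0.3395, 3.4967] 0.156
point_chisel ['scene'] [0.5914, 0.3387, 3.4945] 0.12
point_chisel ['side'] [0.5915, 0.3408, 3.5089] 0.165
empty_large ['scene', 'side'] [0.5616, 0.0737] 0.12
empty_large ['scene'] [0.5598, 0.0685] 0.163
empty_large ['side'] [0.5606, 0.0749] 0.037
empty_small ['side'] [0.4351, 0.0501] 0.042
real	2m12.636s
user	1m31.595s
sys	0m36.872s
```

{"method": "move_arm", "body": {
  "commands": [
    {"offset":[0,0,0],"twist":[0,0,-6.9]},
    {"offset":[0,0,0],"twist":[0,0,-6.9]},
    {"offset":[0,0,0],"twist":[0,0,-6.9]},
    {"offset":[0,0,0],"twist":[0,0,-6.9]},
    {"offset":[0,0,0],"twist":[0,0,-6.9]},
    {"offset":[0,0,0],"twist":[0,0,-6.9]},
    {"offset":[0,0,0],"twist":[0,0,-6.9]},
    {"offset":[0,0,0],"twist":[0,0,-6.9]},
    {"offset":[0,0,0],"twist":[0,0,-6.7]},
    {"offset":[0.025,0.012,0],"twist":[0,0,0]}
  ]
}}

```text
t: 2.63
tool_pos: [0.1729, -0.5853, 0.2447]
eef_rot: [-0.0, 0.783, 0.622, -0.001]
force: [-0.3, -0.2, 0.1]
width: 0.998
finger_force: 0.0
```

{"method": "move_arm", "body": {
  "commands": [
    {"offset":[0.026,0.0125,0.0015],"twist":[0,0,0]},
    {"offset":[0.026,0.0125,0.0015],"twist":[0,0,0]},
    {"offset":[0.026,0.0125,0.0015],"twist":[0,0,0]},
    {"offset":[0.026,0.0125,0.0015],"twist":[0,0,0]},
    {"offset":[0.026,0.0125,0.0015],"twist":[0,0,0]},
    {"offset":[0.026,0.0125,0.0015],"twist":[0,0,0]},
    {"offset":[0.026,0.0125,0.0015],"twist":[0,0,0]},
    {"offset":[0.026,0.0125,0.0015],"twist":[0,0,0]},
    {"offset":[0.026,0.0125,0.0015],"twist":[0,0,0]},
    {"offset":[0.026,0.0125,0.0015],"twist":[0,0,0]}
  ]
}}

```text
t: 3.47
tool_pos: [0.3594, -0.3571, 0.2305]
eef_rot: [0.0, 0.784, 0.621, -0.0]
force: [1.1, 0.3, 0.2]
width: 0.999
finger_force: 0.0
```

{"method": "move_arm", "body": {
  "commands": [
    {"offset":[0.026,0.0125,0.0015],"twist":[0,0,0]},
    {"offset":[0.026,0.0125,0.0015],"twist":[0,0,0]},
    {"offset":[0.026,0.0125,0.0015],"twist":[0,0,0]},
    {"offset":[0.026,0.0125,0.0015],"twist":[0,0,0]},
    {"offset":[0.026,0.0125,0.0015],"twist":[0,0,0]},
    {"offset":[0.026,0.0125,0.0015],"twist":[0,0,0]},
    {"offset":[0.026,0.0125,0.0015],"twist":[0,0,0]},
    {"offset":[0.026,0.0125,0.0015],"twist":[0,0,0]},
    {"offset":[0.026,0.0125,0.0015],"twist":[0,0,0]},
    {"offset":[0.026,0.0125,0.0015],"twist":[0,0,0]}
  ]
}}

```text
t: 4.3
tool_pos: [0.5409, -0.1329, 0.2154]
eef_rot: [0.0, 0.784, 0.62, 0.0]
force: [1.3, -0.9, 1.2]
width: 1.001
finger_force: 0.0
```

{"method": "move_arm", "body": {
  "commands": [
    {"offset":[0.025,0.0125,0.001],"twist":[0,0,0]},
    {"offset":[0.025,0.0125,0.001],"twist":[0,0,0]},
    {"offset":[0.025,0.0125,0.001],"twist":[0,0,0]},
    {"offset":[0.025,0.0125,0.001],"twist":[0,0,0]},
    {"offset":[0.025,0.0125,0],"twist":[0,0,0]},
    {"offset":[0.025,0.0125,0],"twist":[0,0,0]},
    {"offset":[0.02,0.01,0],"twist":[0,0,0]},
    {"offset":[0,0,0],"twist":[0,0,0]},
    {"offset":[0,0,0],"twist":[0,0,0]}
  ]
}}

```text
t: 5.05
tool_pos: [0.662, 0.0136, 0.2108]
eef_rot: [-0.0, 0.783, 0.622, 0.0]
force: [0.6, -0.1, 0.5]
width: 1.0
finger_force: 0.0
```

```bash
cat > w.py <<'E'
import sys
from fit import *
def go(p,yaw):  # tool offset for target TCP p and tool-y yaw (deg)
    M,s=T();y=np.radians(yaw);ty=np.array([np.cos(y),np.sin(y),0]);tz=np.array([0,0,-1.]);Rt=np.c_[np.cross(ty,tz),ty,tz]
    print('go',p,'offset(now axes)',np.round(M[:3,:3].T@(np.array(p)-M[:3,3]),4),'offset(target axes)',np.round(Rt.T@(np.array(p)-M[:3,3]),4),'twist',np.round(np.degrees(R.from_matrix(M[:3,:3].T@Rt).as_rotvec()),2),'t',round(s['t'],2))
def wrist(names,save=None,p0=None):
    M,s=T();sn=env.snapshot('wrist');P=M@np.array(sn['hand_eye'])
    if save: cv2.imwrite('pics/'+save,sn['frame'])
    for n in names:
        b=env.boxes_of('wrist',n)[:2];print(n,[(np.round(k['position'],3).tolist(),round(k['confidence'],2)) for k in b])
        l=env.silhouettes('wrist',n)
        if l and l[0]['confidence']>.4:
            g=p0[n] if p0 and n in p0 else b[0]['position'][:2]
            x,f=fit(n,[(sn,P,l[0]['mask'])],g);print('  fit',np.round(x,4).tolist(),round(f,3))
    return sn,P
E
python3 -c "
from w import *
wrist(['pot_large','pot_small','empty_large'],'w1.png')
go((.693,.0513,.2),-13.3)"
```

```text
pot_large [([0.695, 0.056, 0.056], 0.59)]
  fit [0.6914, 0.0538] 0.03
pot_small [([0.671, 0.153, 0.048], 0.71)]
  fit [0.6677, 0.1531] 0.069
empty_large [([0.552, 0.072, 0.022], 0.89)]
  fit [0.5615, 0.073] 0.028
go (0.693, 0.0513, 0.2) offset(now axes) [0.0464 0.0212 0.0115] offset(target axes) [0.0464 0.0212 0.0116] twist [ 0.03  0.03 -0.05] t 5.4
```

View pics/w1.png

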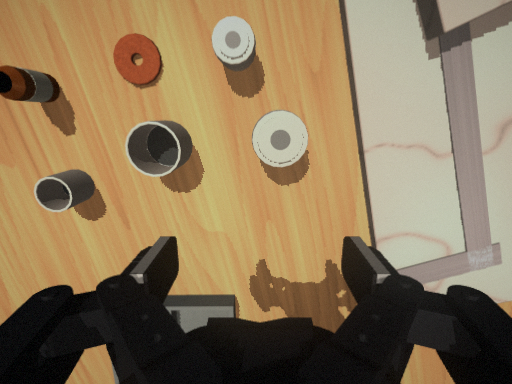

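The wrist view shows lids with spots at (280,138) large and (232,40) small, open empties at (158,147) and (65,190), bottle at (30,85), consistent with the fits.

{"method": "move_arm", "body": {
  "commands": [
    {"offset":[0.0237,0.01,0],"twist":[0,0,0]},
    {"offset":[0.0237,0.01,0],"twist":[0,0,0]},
    {"offset":[0,0,0.025],"twist":[0,0,0]},
    {"offset":[0,0,0.03],"twist":[0,0,0]},
    {"offset":[0,0,0.03],"twist":[0,0,0]},
    {"offset":[0,0,0.025],"twist":[0,0,0]},
    {"offset":[0,0,0],"twist":[0,0,0]},
    {"offset":[0,0,0],"twist":[0,0,0]}
  ]
}}

```text
t: 6.07
tool_pos: [0.6916, 0.053, 0.1008]
eef_rot: [-0.001, 0.784, 0.62, -0.001]
force: [0.1, -0.3, 0.5]
width: 1.004
finger_force: 0.0
```

```bash
python3 -c "
from w import *
sn,P=wrist(['pot_large'],'w2.png')
go((.692,.0525,.035),-13.3)"
```

```text
pot_large [([0.694, 0.061, 0.056], 0.86)]
  fit [0.692, 0.054] 0.04
go (0.692, 0.0525, 0.035) offset(now axes) [-0.0016 -0.0013  0.0689] offset(target axes) [-0.0015 -0.0011  0.0689] twist [ 0.18 -0.06  0.01] t 6.22
```

View pics/w2.png

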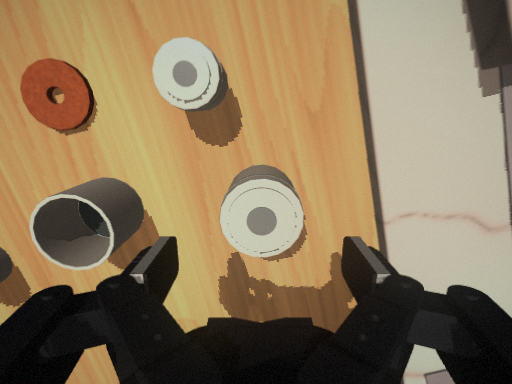

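The pot's lid (262,218) sits midway between the fingers (160 and 360); descend and grip.

{"method": "move_arm", "body": {
  "commands": [
    {"offset":[0,0,0.015],"twist":[0,0,0]},
    {"offset":[0,0,0.02],"twist":[0,0,0]},
    {"offset":[0,0,0.02],"twist":[0,0,0]},
    {"offset":[0,0,0.012],"twist":[0,0,0]},
    {"offset":[0,0,0],"twist":[0,0,0]},
    {"offset":[0,0,0],"twist":[0,0,0]}
  ]
}}

```text
t: 6.72
tool_pos: [0.6923, 0.0536, 0.0346]
eef_rot: [-0.0, 0.784, 0.621, -0.0]
force: [0.2, 0.8, 0.6]
width: 1.003
finger_force: 0.0
```

{"method": "move_arm", "body": {
  "commands": [
    {"offset":[0,0,0],"twist":[0,0,0]},
    {"offset":[0,0,0],"twist":[0,0,0]},
    {"offset":[0,0,0],"twist":[0,0,0]},
    {"offset":[0,0,0],"twist":[0,0,0]},
    {"offset":[0,0,0],"twist":[0,0,0]},
    {"offset":[0,0,0],"twist":[0,0,0]},
    {"offset":[0,0,0],"twist":[0,0,0]},
    {"offset":[0,0,0],"twist":[0,0,0]}
  ],
  "fingers": -1
}}

```text
t: 7.38
tool_pos: [0.6933, 0.0538, 0.0362]
eef_rot: [0.001, 0.784, 0.621, 0.001]
force: [-0.4, -1.1, 6.8]
width: 0.662
finger_force: 64.1
```

{"method": "move_arm", "body": {
  "commands": [
    {"offset":[0,0,-0.01],"twist":[0,0,0]},
    {"offset":[0,0,-0.025],"twist":[0,0,0]},
    {"offset":[0,0,-0.03],"twist":[0,0,0]},
    {"offset":[0,0,-0.03],"twist":[0,0,0]},
    {"offset":[0,0,-0.025],"twist":[0,0,0]},
    {"offset":[-0.015,-0.007,0],"twist":[0,0,0]},
    {"offset":[-0.025,-0.0115,0],"twist":[0,0,0]},
    {"offset":[-0.025,-0.0115,0],"twist":[0,0,0]},
    {"offset":[-0.025,-0.0115,0],"twist":[0,0,0]},
    {"offset":[-0.025,-0.0115,0],"twist":[0,0,0]}
  ]
}}

```text
t: 8.22
tool_pos: [0.6132, -0.0471, 0.155]
eef_rot: [0.0, 0.784, 0.621, -0.0]
force: [-0.3, -1.0, -0.4]
width: 0.663
finger_force: 64.1
```

{"method": "move_arm", "body": {
  "commands": [
    {"offset":[-0.025,-0.0115,0],"twist":[0,0,0]},
    {"offset":[-0.025,-0.0115,0],"twist":[0,0,0]},
    {"offset":[-0.025,-0.0115,0],"twist":[0,0,0]},
    {"offset":[-0.025,-0.0115,0],"twist":[0,0,0]},
    {"offset":[-0.025,-0.0115,0],"twist":[0,0,0]},
    {"offset":[-0.025,-0.0115,0],"twist":[0,0,0]},
    {"offset":[-0.025,-0.0115,0],"twist":[0,0,0]},
    {"offset":[-0.025,-0.0115,0],"twist":[0,0,0]},
    {"offset":[-0.025,-0.0115,0],"twist":[0,0,0]},
    {"offset":[-0.025,-0.0115,0],"twist":[0,0,0]}
  ]
}}

```text
t: 9.05
tool_pos: [0.444, -0.2639, 0.1552]
eef_rot: [0.001, 0.784, 0.621, -0.0]
force: [0.6, 0.7, -1.4]
width: 0.658
finger_force: 64.1
```

{"method": "move_arm", "body": {
  "commands": [
    {"offset":[-0.025,-0.0115,0],"twist":[0,0,0]},
    {"offset":[-0.015,-0.006,0],"twist":[0,0,0]},
    {"offset":[0,0,0],"twist":[0,0,0]},
    {"offset":[0,0,0],"twist":[0,0,0]}
  ]
}}

```text
t: 9.38
tool_pos: [0.4183, -0.2985, 0.1549]
eef_rot: [0.0, 0.785, 0.62, -0.0]
force: [0.3, 1.1, -1.3]
width: 0.663
finger_force: 64.1
```

```bash
cat > c.py <<'E'
from w import *
import sys
# caddy overlay with compartment outlines at top z=25mm, for given pose
BAYS=[(0,-43,218,78),(-66,42,86,80),(17,42,68,80),(83,42,52,80)]
def overlay(sn,P,p,fn):
    im=cv2.resize(sn['frame'],None,fx=1.5,fy=1.5)
    for b in BAYS+[(0,0,230,176)]:
        for z,c in((25,(0,255,0)),(5,(0,0,255))):
            if z==5 and b[2]==230: continue
            X=np.array([[b[0]+i*b[2]/2,b[1]+j*b[3]/2,z] for i,j in((-1,-1),(1,-1),(1,1),(-1,1))])/1e3
            cv2.polylines(im,[((proj(sn,P,place(X,p))+.5)*1.5).round().astype(np.int32)],True,c,1)
    cv2.imwrite(fn,im)
def bay(p,i): return place(np.array([[BAYS[i][0],BAYS[i][1],5]])/1e3,p)[0]
E
python3 -c "
from c import *
p=(.4762,-.2443,1.3382)
M,s=T();sn=env.snapshot('wrist');overlay(sn,M@np.array(sn['hand_eye']),p,'pics/w3.png')
print([bay(p,i).round(4) for i in range(4)])
b=bay(p,1);go((b[0],b[1],.16),np.degrees(p[2])-90)
print(s['width'],s['finger_force'])
"
```

```text
[array([ 0.518 , -0.2542,  0.005 ]), array([ 0.4201, -0.2988,  0.005 ]), array([ 0.4392, -0.2181,  0.005 ]), array([ 0.4545, -0.1539,  0.005 ])]
go (np.float64(0.4201176984293815), np.float64(-0.29884150209283017), 0.16) offset(now axes) [-0.001   0.0013 -0.0051] offset(target axes) [-0.001   0.0013 -0.0051] twist [0.04 0.   0.07] t 9.43
0.6628221216784609 64.14340496063232
```

View pics/w3.png

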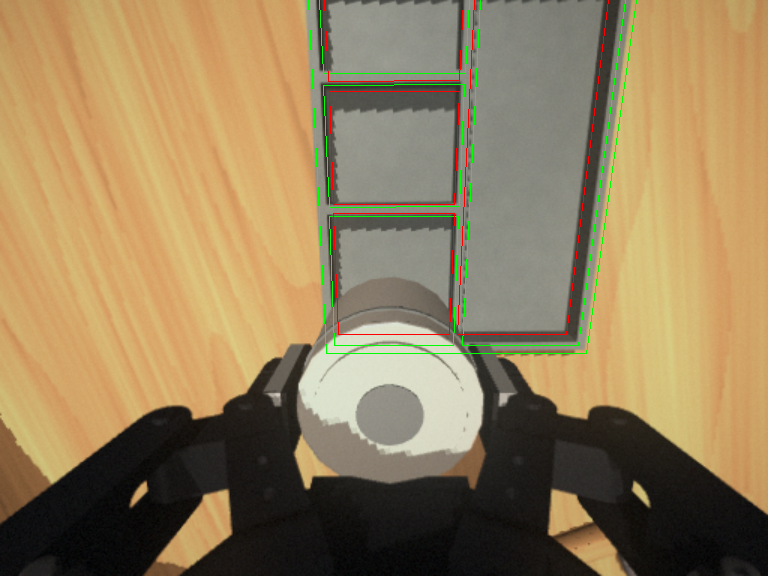

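Overlay matches the caddy well: largest bay nearest the gripper, then middle, then smallest. Lower into the largest bay.

{"method": "move_arm", "body": {
  "commands": [
    {"offset":[-0.001,0.0013,0.02],"twist":[0,0,0]},
    {"offset":[0,0,0.025],"twist":[0,0,0]},
    {"offset":[0,0,0.025],"twist":[0,0,0]},
    {"offset":[0,0,0.02],"twist":[0,0,0]},
    {"offset":[0,0,0.012],"twist":[0,0,0]},
    {"offset":[0,0,0.006],"twist":[0,0,0]},
    {"offset":[0,0,0.0035],"twist":[0,0,0]},
    {"offset":[0,0,0],"twist":[0,0,0]},
    {"offset":[0,0,0],"twist":[0,0,0]}
  ]
}}

```text
t: 10.18
tool_pos: [0.4205, -0.2995, 0.0438]
eef_rot: [0.001, 0.784, 0.621, 0.0]
force: [0.2, -0.6, -1.0]
width: 0.665
finger_force: 64.1
```

{"method": "move_arm", "body": {
  "commands": [
    {"offset":[0,0,0.0012],"twist":[0,0,0]},
    {"offset":[0,0,0.001],"twist":[0,0,0]},
    {"offset":[0,0,0],"twist":[0,0,0]},
    {"offset":[0,0,0],"twist":[0,0,0]}
  ]
}}

```text
t: 10.52
tool_pos: [0.4201, -0.2996, 0.0411]
eef_rot: [0.001, 0.784, 0.621, 0.0]
force: [-0.2, -0.9, 0.7]
width: 0.658
finger_force: 64.3
```

{"method": "move_arm", "body": {
  "commands": [
    {"offset":[0,0,0],"twist":[0,0,0]},
    {"offset":[0,0,0],"twist":[0,0,0]},
    {"offset":[0,0,0],"twist":[0,0,0]},
    {"offset":[0,0,0],"twist":[0,0,0]},
    {"offset":[0,0,-0.01],"twist":[0,0,0]},
    {"offset":[0,0,-0.02],"twist":[0,0,0]},
    {"offset":[0,0,-0.03],"twist":[0,0,0]},
    {"offset":[0,0,-0.03],"twist":[0,0,0]},
    {"offset":[0,0,-0.03],"twist":[0,0,0]},
    {"offset":[0,0,0],"twist":[0,0,0]}
  ],
  "fingers": 0.7
}}

```text
t: 11.35
tool_pos: [0.4224, -0.3005, 0.1672]
eef_rot: [0.004, 0.784, 0.621, 0.001]
force: [1.5, 0.1, 0.1]
width: 0.853
finger_force: 0.0
```

```bash
python3 -c "
from c import *
go((.669,.153,.165),-13.3)
sn=env.snapshot('scene')
for n in['pot_large','caddy']:
  l=env.silhouettes('scene',n);print(n,fit(n,[(sn,np.array(sn['pose']),l[0]['mask'])],(.42,-.298) if n[0]=='p' else (.476,-.244,1.338)) if l else None)
"
```

```text
go (0.669, 0.153, 0.165) offset(now axes) [0.498  0.1361 0.0013] offset(target axes) [0.4981 0.1357 0.0022] twist [0.46 0.23 0.05] t 11.35
pot_large (array([ 0.41346663, -0.30580619]), np.float64(0.11404313905461216))
caddy (array([ 0.47739716, -0.24314486,  1.33488361]), np.float64(0.11007548032936876))
```

{"method": "move_arm", "body": {
  "commands": [
    {"offset":[0.015,0.004,0],"twist":[0,0,0]},
    {"offset":[0.027,0.0074,0],"twist":[0,0,0]},
    {"offset":[0.027,0.0074,0],"twist":[0,0,0]},
    {"offset":[0.027,0.0074,0],"twist":[0,0,0]},
    {"offset":[0.027,0.0074,0],"twist":[0,0,0]},
    {"offset":[0.027,0.0074,0],"twist":[0,0,0]},
    {"offset":[0.027,0.0074,0],"twist":[0,0,0]},
    {"offset":[0.027,0.0074,0],"twist":[0,0,0]},
    {"offset":[0.027,0.0074,0],"twist":[0,0,0]},
    {"offset":[0.027,0.0074,0],"twist":[0,0,0]}
  ],
  "fingers": 1
}}

```text
t: 12.33
tool_pos: [0.5473, -0.063, 0.1593]
eef_rot: [-0.001, 0.784, 0.621, -0.001]
force: [-0.5, 0.6, -0.5]
width: 0.999
finger_force: 0.0
```

{"method": "move_arm", "body": {
  "commands": [
    {"offset":[0.027,0.0074,0],"twist":[0,0,0]},
    {"offset":[0.027,0.0074,0],"twist":[0,0,0]},
    {"offset":[0.027,0.0074,0],"twist":[0,0,0]},
    {"offset":[0.027,0.0074,0],"twist":[0,0,0]},
    {"offset":[0.027,0.0074,0],"twist":[0,0,0]},
    {"offset":[0.027,0.0074,0],"twist":[0,0,0]},
    {"offset":[0.027,0.0074,0],"twist":[0,0,0]},
    {"offset":[0.027,0.0074,0],"twist":[0,0,0]},
    {"offset":[0.02,0.005,0.02],"twist":[0,0,0]},
    {"offset":[0.004,0.0015,0.02],"twist":[0,0,0]}
  ]
}}

```text
t: 13.17
tool_pos: [0.6667, 0.1593, 0.1195]
eef_rot: [-0.001, 0.783, 0.622, 0.001]
force: [0.0, 0.1, -0.5]
width: 1.003
finger_force: 0.0
```

{"method": "move_arm", "body": {
  "commands": [
    {"offset":[0,0,0.02],"twist":[0,0,0]},
    {"offset":[0,0,0],"twist":[0,0,0]},
    {"offset":[0,0,0],"twist":[0,0,0]}
  ]
}}

```text
t: 13.42
tool_pos: [0.6655, 0.1537, 0.0987]
eef_rot: [-0.001, 0.784, 0.621, -0.002]
force: [0.3, -0.6, 0.3]
width: 0.999
finger_force: 0.0
```

```bash
python3 -c "
from w import *
wrist(['pot_small'])
go((.669,.153,.033),-13.3)"
```

```text
pot_small [([0.67, 0.158, 0.045], 0.64)]
  fit [0.6677, 0.1547] 0.043
go (0.669, 0.153, 0.033) offset(now axes) [-0.0005  0.0018  0.069 ] offset(target axes) [-0.0005  0.0019  0.069 ] twist [ 0.08 -0.03 -0.01] t 13.57
```

{"method": "move_arm", "body": {
  "commands": [
    {"offset":[0.0005,0.001,0.015],"twist":[0,0,0]},
    {"offset":[0,0,0.02],"twist":[0,0,0]},
    {"offset":[0,0,0.02],"twist":[0,0,0]},
    {"offset":[0,0,0.012],"twist":[0,0,0]},
    {"offset":[0,0,0],"twist":[0,0,0]},
    {"offset":[0,0,0],"twist":[0,0,0]}
  ]
}}

```text
t: 14.07
tool_pos: [0.6677, 0.1543, 0.0337]
eef_rot: [-0.0, 0.784, 0.621, -0.0]
force: [0.6, 0.9, -0.9]
width: 0.995
finger_force: 0.0
```

{"method": "move_arm", "body": {
  "commands": [
    {"offset":[0,0,0],"twist":[0,0,0]},
    {"offset":[0,0,0],"twist":[0,0,0]},
    {"offset":[0,0,0],"twist":[0,0,0]},
    {"offset":[0,0,0],"twist":[0,0,0]},
    {"offset":[0,0,0],"twist":[0,0,0]},
    {"offset":[0,0,0],"twist":[0,0,0]},
    {"offset":[0,0,0],"twist":[0,0,0]},
    {"offset":[0,0,0],"twist":[0,0,0]},
    {"offset":[0,0,0],"twist":[0,0,0]},
    {"offset":[0,0,0],"twist":[0,0,0]}
  ],
  "fingers": -1
}}

```text
t: 14.9
tool_pos: [0.6685, 0.1546, 0.0349]
eef_rot: [0.0, 0.784, 0.621, 0.001]
force: [0.5, -0.8, 6.4]
width: 0.474
finger_force: 60.7
```

```bash
python3 -c "
from c import *
b=bay((.4766,-.2441,1.338),2);go((b[0],b[1],.16),-13.3);print(T()[1]['width'])"
```

```text
go (np.float64(0.43965483465201954), np.float64(-0.21786920212021027), 0.16) offset(now axes) [-0.415  -0.137  -0.1256] offset(target axes) [-0.4151 -0.137  -0.1251] twist [ 0.1  -0.04  0.02] t 14.9
0.47390044815156457
```

{"method": "move_arm", "body": {
  "commands": [
    {"offset":[0,0,-0.012],"twist":[0,0,0]},
    {"offset":[0,0,-0.025],"twist":[0,0,0]},
    {"offset":[0,0,-0.03],"twist":[0,0,0]},
    {"offset":[0,0,-0.03],"twist":[0,0,0]},
    {"offset":[0,0,-0.028],"twist":[0,0,0]},
    {"offset":[-0.015,-0.005,0],"twist":[0,0,0]},
    {"offset":[-0.025,-0.0082,0],"twist":[0,0,0]},
    {"offset":[-0.025,-0.0082,0],"twist":[0,0,0]},
    {"offset":[-0.025,-0.0082,0],"twist":[0,0,0]},
    {"offset":[-0.025,-0.0082,0],"twist":[0,0,0]}
  ]
}}

```text
t: 15.73
tool_pos: [0.6037, 0.0502, 0.1592]
eef_rot: [0.0, 0.784, 0.621, -0.0]
force: [0.8, 0.4, -1.4]
width: 0.469
finger_force: 60.6
```

{"method": "move_arm", "body": {
  "commands": [
    {"offset":[-0.025,-0.0082,0],"twist":[0,0,0]},
    {"offset":[-0.025,-0.0082,0],"twist":[0,0,0]},
    {"offset":[-0.025,-0.0082,0],"twist":[0,0,0]},
    {"offset":[-0.025,-0.0082,0],"twist":[0,0,0]},
    {"offset":[-0.025,-0.0082,0],"twist":[0,0,0]},
    {"offset":[-0.025,-0.0082,0],"twist":[0,0,0]},
    {"offset":[-0.025,-0.0082,0],"twist":[0,0,0]},
    {"offset":[-0.025,-0.0082,0],"twist":[0,0,0]},
    {"offset":[-0.025,-0.0082,0],"twist":[0,0,0]},
    {"offset":[-0.025,-0.0082,0],"twist":[0,0,0]}
  ]
}}

```text
t: 16.57
tool_pos: [0.4665, -0.1742, 0.1593]
eef_rot: [0.0, 0.784, 0.621, -0.0]
force: [0.2, -0.5, -1.5]
width: 0.473
finger_force: 60.6
```

{"method": "move_arm", "body": {
  "commands": [
    {"offset":[-0.025,-0.0082,0],"twist":[0,0,0]},
    {"offset":[-0.025,-0.0082,0],"twist":[0,0,0]},
    {"offset":[0,0,0],"twist":[0,0,0]},
    {"offset":[0,0,0],"twist":[0,0,0]},
    {"offset":[0,0,0],"twist":[0,0,0]}
  ]
}}

```text
t: 16.98
tool_pos: [0.4403, -0.2177, 0.1591]
eef_rot: [0.0, 0.784, 0.621, 0.0]
force: [0.7, 1.3, -0.7]
width: 0.47
finger_force: 60.7
```

```bash
python3 -c "
from c import *
p=(.4766,-.2441,1.338)
b=bay(p,2);go((b[0],b[1],.04),-13.3);print(T()[1]['width'])
M,s=T();sn=env.snapshot('wrist');overlay(sn,M@np.array(sn['hand_eye']),p,'pics/w4.png')"
```

```text
go (np.float64(0.43965483465201954), np.float64(-0.21786920212021027), 0.04) offset(now axes) [-0.0003 -0.0006  0.1191] offset(target axes) [-0.0004 -0.0006  0.1191] twist [0.04 0.   0.05] t 16.98
0.47031134818567766
```

View pics/w4.png

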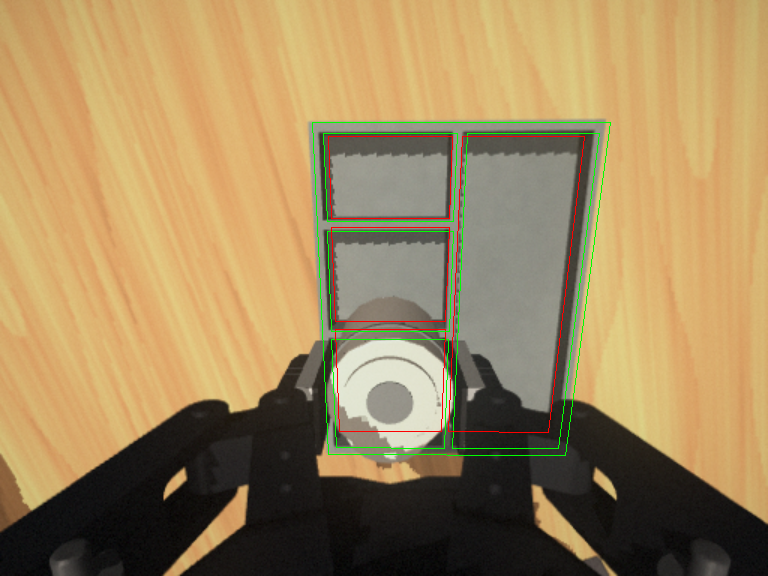

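The overlay still fits; caddy unmoved, middle bay (390,275) is where the small pot goes down. Lower.

{"method": "move_arm", "body": {
  "commands": [
    {"offset":[0,-0.0006,0.02],"twist":[0,0,0]},
    {"offset":[0,0,0.025],"twist":[0,0,0]},
    {"offset":[0,0,0.025],"twist":[0,0,0]},
    {"offset":[0,0,0.022],"twist":[0,0,0]},
    {"offset":[0,0,0.014],"twist":[0,0,0]},
    {"offset":[0,0,0.008],"twist":[0,0,0]},
    {"offset":[0,0,0.004],"twist":[0,0,0]},
    {"offset":[0,0,0.0005],"twist":[0,0,0]},
    {"offset":[0,0,0],"twist":[0,0,0]},
    {"offset":[0,0,0],"twist":[0,0,0]}
  ]
}}

```text
t: 17.87
tool_pos: [0.4401, -0.2182, 0.0409]
eef_rot: [0.001, 0.784, 0.621, 0.0]
force: [0.2, 0.1, -0.4]
width: 0.474
finger_force: 61.0
```

```bash
python3 -c "
from h import *
for i in range(3):
  s=T()[1];print(s['tool_pos'],s['force']);env.snapshot('side')"
```

```text
[ 0.44006903 -0.21820713  0.04092713] [ 0.17495999  0.12280619 -0.39422729]
[ 0.4399805  -0.21829116  0.04089676] [ 0.01600763  0.26335844 -1.09543399]
[ 0.43982841 -0.21834523  0.04076982] [-0.8222473   0.73355972 -0.63932241]
```

{"method": "move_arm", "body": {
  "commands": [
    {"offset":[0,0,0.001],"twist":[0,0,0]},
    {"offset":[0,0,0],"twist":[0,0,0]},
    {"offset":[0,0,0],"twist":[0,0,0]}
  ]
}}

```text
t: 18.27
tool_pos: [0.4397, -0.2184, 0.0398]
eef_rot: [0.0, 0.784, 0.621, 0.0]
force: [-2.0, 0.4, 5.9]
width: 0.473
finger_force: 61.5
```

{"method": "move_arm", "body": {
  "commands": [
    {"offset":[0,0,0],"twist":[0,0,0]},
    {"offset":[0,0,0],"twist":[0,0,0]},
    {"offset":[0,0,0],"twist":[0,0,0]},
    {"offset":[0,0,0],"twist":[0,0,0]},
    {"offset":[0,0,0],"twist":[0,0,0]},
    {"offset":[0,0,-0.01],"twist":[0,0,0]},
    {"offset":[0,0,-0.02],"twist":[0,0,0]},
    {"offset":[0,0,-0.03],"twist":[0,0,0]},
    {"offset":[0,0,-0.03],"twist":[0,0,0]},
    {"offset":[0,0,-0.03],"twist":[0,0,0]}
  ],
  "fingers": 0.4
}}

```text
t: 19.1
tool_pos: [0.4392, -0.2177, 0.1611]
eef_rot: [-0.0, 0.784, 0.621, 0.0]
force: [-0.1, -1.2, 0.2]
width: 0.701
finger_force: 0.0
```

{"method": "move_arm", "body": {
  "commands": [
    {"offset":[0.02,-0.0045,-0.01],"twist":[0,0,0]},
    {"offset":[0.027,-0.0058,0],"twist":[0,0,0]},
    {"offset":[0.027,-0.0058,0],"twist":[0,0,0]},
    {"offset":[0.027,-0.0058,0],"twist":[0,0,0]},
    {"offset":[0.027,-0.0058,0],"twist":[0,0,0]},
    {"offset":[0.027,-0.0058,0],"twist":[0,0,0]},
    {"offset":[0.027,-0.0058,0],"twist":[0,0,0]},
    {"offset":[0.027,-0.0058,0],"twist":[0,0,0]},
    {"offset":[0.027,-0.0058,0],"twist":[0,0,0]},
    {"offset":[0.027,-0.0058,0],"twist":[0,0,0]}
  ],
  "fingers": 1
}}

```text
t: 19.93
tool_pos: [0.4444, 0.0523, 0.1699]
eef_rot: [0.001, 0.784, 0.621, 0.0]
force: [1.5, 0.1, -0.4]
width: 1.0
finger_force: 0.0
```

{"method": "move_arm", "body": {
  "commands": [
    {"offset":[0.027,-0.0058,0],"twist":[0,0,0]},
    {"offset":[0.027,-0.0058,0],"twist":[0,0,0]},
    {"offset":[0.025,-0.005,0],"twist":[0,0,0]},
    {"offset":[0,0,0],"twist":[0,0,0]},
    {"offset":[0,0,0],"twist":[0,0,0]},
    {"offset":[0,0,0],"twist":[0,0,0]}
  ]
}}

```text
t: 20.43
tool_pos: [0.4465, 0.131, 0.1694]
eef_rot: [0.0, 0.784, 0.621, -0.0]
force: [-0.3, -0.0, 0.8]
width: 0.999
finger_force: 0.0
```

```bash
python3 -c "
from w import *
wrist(['bottle'],'w5.png')
go((.447,.165,.12),-13.3)"
```

```text
bottle [([0.447, 0.168, 0.051], 0.65)]
  fit [0.4445, 0.1662] 0.053
go (0.447, 0.165, 0.12) offset(now axes) [ 0.0338 -0.0077  0.0492] offset(target axes) [ 0.0337 -0.0076  0.0492] twist [ 0.01  0.04 -0.07] t 20.58
```

View pics/w5.png

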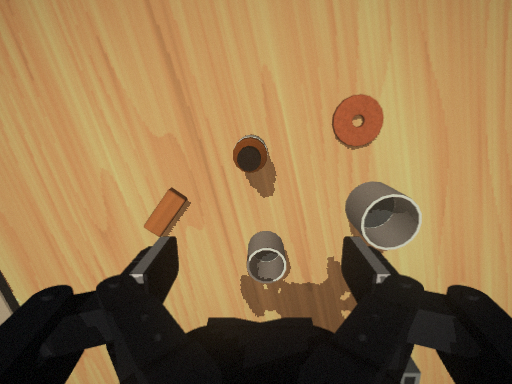

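Bottle at (250,155), clear of the brown block (165,212), the washer and the empties. Go down and grip.

{"method": "move_arm", "body": {
  "commands": [
    {"offset":[0.017,-0.0045,0],"twist":[0,0,0]},
    {"offset":[0.0172,-0.0045,0.01],"twist":[0,0,0]},
    {"offset":[0,0,0.02],"twist":[0,0,0]},
    {"offset":[0,0,0.025],"twist":[0,0,0]},
    {"offset":[0,0,0.025],"twist":[0,0,0]},
    {"offset":[0,0,0.025],"twist":[0,0,0]},
    {"offset":[0,0,0.02],"twist":[0,0,0]},
    {"offset":[0,0,0.012],"twist":[0,0,0]},
    {"offset":[0,0,0],"twist":[0,0,0]},
    {"offset":[0,0,0],"twist":[0,0,0]}
  ]
}}

```text
t: 21.42
tool_pos: [0.4457, 0.1667, 0.0324]
eef_rot: [-0.0, 0.784, 0.62, -0.0]
force: [0.1, 0.6, 0.2]
width: 1.003
finger_force: 0.0
```

{"method": "move_arm", "body": {
  "commands": [
    {"offset":[0,0,0],"twist":[0,0,0]},
    {"offset":[0,0,0],"twist":[0,0,0]},
    {"offset":[0,0,0],"twist":[0,0,0]},
    {"offset":[0,0,0],"twist":[0,0,0]},
    {"offset":[0,0,0],"twist":[0,0,0]},
    {"offset":[0,0,0],"twist":[0,0,0]},
    {"offset":[0,0,0],"twist":[0,0,0]},
    {"offset":[0,0,0],"twist":[0,0,0]},
    {"offset":[0,0,0],"twist":[0,0,0]},
    {"offset":[0,0,0],"twist":[0,0,0]}
  ],
  "fingers": -1
}}

```text
t: 22.25
tool_pos: [0.4462, 0.1669, 0.0329]
eef_rot: [0.001, 0.784, 0.621, 0.0]
force: [-1.5, -1.1, 8.4]
width: 0.353
finger_force: 59.0
```

```bash
python3 -c "
from c import *
b=bay((.4766,-.2441,1.338),3);go((b[0],b[1],.18),-13.3);print(T()[1]['width'])"
```

```text
go (np.float64(0.45488098964585444), np.float64(-0.15364954621873633), 0.18) offset(now axes) [-0.31    0.0823 -0.147 ] offset(target axes) [-0.31    0.0822 -0.1471] twist [0.07 0.01 0.02] t 22.25
0.35251050917531507
```

{"method": "move_arm", "body": {
  "commands": [
    {"offset":[0,0,-0.017],"twist":[0,0,0]},
    {"offset":[0,0,-0.03],"twist":[0,0,0]},
    {"offset":[0,0,-0.035],"twist":[0,0,0]},
    {"offset":[0,0,-0.035],"twist":[0,0,0]},
    {"offset":[0,0,-0.03],"twist":[0,0,0]},
    {"offset":[-0.01,0.003,0],"twist":[0,0,0]},
    {"offset":[-0.025,0.0066,0],"twist":[0,0,0]},
    {"offset":[-0.025,0.0066,0],"twist":[0,0,0]},
    {"offset":[-0.025,0.0066,0],"twist":[0,0,0]},
    {"offset":[-0.025,0.0066,0],"twist":[0,0,0]}
  ]
}}

```text
t: 23.08
tool_pos: [0.4487, 0.052, 0.1793]
eef_rot: [0.0, 0.784, 0.621, 0.0]
force: [0.3, -0.9, -0.7]
width: 0.359
finger_force: 59.6
```

{"method": "move_arm", "body": {
  "commands": [
    {"offset":[-0.025,0.0066,0],"twist":[0,0,0]},
    {"offset":[-0.025,0.0066,0],"twist":[0,0,0]},
    {"offset":[-0.025,0.0066,0],"twist":[0,0,0]},
    {"offset":[-0.025,0.0066,0],"twist":[0,0,0]},
    {"offset":[-0.025,0.0066,0],"twist":[0,0,0]},
    {"offset":[-0.025,0.0066,0],"twist":[0,0,0]},
    {"offset":[-0.025,0.0066,0],"twist":[0,0,0]},
    {"offset":[-0.025,0.0066,0],"twist":[0,0,0]},
    {"offset":[0,0,0],"twist":[0,0,0]},
    {"offset":[0,0,0],"twist":[0,0,0]}
  ]
}}

```text
t: 23.92
tool_pos: [0.4541, -0.1548, 0.179]
eef_rot: [-0.0, 0.785, 0.62, -0.0]
force: [-0.8, 0.4, -0.5]
width: 0.352
finger_force: 59.6
```

```bash
python3 -c "
from c import *
b=bay((.4766,-.2441,1.338),3);go((b[0],b[1],.0385),-13.3);sn=env.snapshot('side');im=sn['frame'][100:260,230:450];cv2.imwrite('pics/s6.png',cv2.resize(im,None,fx=3,fy=3))"
```

```text
go (np.float64(0.45488098964585444), np.float64(-0.15364954621873633), 0.0385) offset(now axes) [0.0013 0.0005 0.1405] offset(target axes) [0.0013 0.0005 0.1405] twist [-0.02 -0.01 -0.12] t 23.92
```

View pics/s6.png

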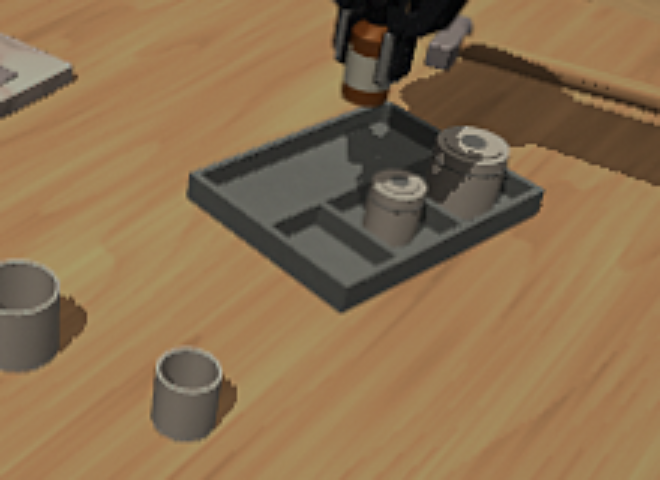

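Both pots (400,205) and (472,170) stand upright in their bays; the bottle hangs above the tray. Lower it.

{"method": "move_arm", "body": {
  "commands": [
    {"offset":[0.0013,0.0005,0.02],"twist":[0,0,0]},
    {"offset":[0,0,0.03],"twist":[0,0,0]},
    {"offset":[0,0,0.03],"twist":[0,0,0]},
    {"offset":[0,0,0.026],"twist":[0,0,0]},
    {"offset":[0,0,0.018],"twist":[0,0,0]},
    {"offset":[0,0,0.01],"twist":[0,0,0]},
    {"offset":[0,0,0.005],"twist":[0,0,0]},
    {"offset":[0,0,0.0015],"twist":[0,0,0]},
    {"offset":[0,0,0],"twist":[0,0,0]},
    {"offset":[0,0,0],"twist":[0,0,0]}
  ]
}}

```text
t: 24.8
tool_pos: [0.4561, -0.1526, 0.0397]
eef_rot: [0.001, 0.784, 0.621, 0.0]
force: [-0.2, -0.4, -0.1]
width: 0.353
finger_force: 59.6
```

{"method": "move_arm", "body": {
  "commands": [
    {"offset":[0,0,0.0008],"twist":[0,0,0]},
    {"offset":[0,0,0],"twist":[0,0,0]},
    {"offset":[0,0,0],"twist":[0,0,0]}
  ]
}}

```text
t: 25.05
tool_pos: [0.4555, -0.1527, 0.0383]
eef_rot: [0.0, 0.784, 0.621, 0.0]
force: [-0.3, -0.3, -1.0]
width: 0.354
finger_force: 59.6
```

{"method": "move_arm", "body": {
  "commands": [
    {"offset":[0,0,0.0007],"twist":[0,0,0]},
    {"offset":[0,0,0],"twist":[0,0,0]},
    {"offset":[0,0,0],"twist":[0,0,0]}
  ]
}}

```text
t: 25.3
tool_pos: [0.4555, -0.1527, 0.0379]
eef_rot: [0.0, 0.784, 0.621, -0.0]
force: [-3.8, 1.3, 9.6]
width: 0.357
finger_force: 60.7
```

{"method": "move_arm", "body": {
  "commands": [
    {"offset":[0,0,0],"twist":[0,0,0]},
    {"offset":[0,0,0],"twist":[0,0,0]},
    {"offset":[0,0,0],"twist":[0,0,0]},
    {"offset":[0,0,0],"twist":[0,0,0]},
    {"offset":[0,0,0],"twist":[0,0,0]},
    {"offset":[0,0,-0.01],"twist":[0,0,0]},
    {"offset":[0,0,-0.02],"twist":[0,0,0]},
    {"offset":[0,0,-0.03],"twist":[0,0,0]},
    {"offset":[0,0,-0.04],"twist":[0,0,0]},
    {"offset":[0,0,-0.04],"twist":[0,0,0]}
  ],
  "fingers": 0
}}

```text
t: 26.13
tool_pos: [0.4547, -0.1518, 0.179]
eef_rot: [-0.001, 0.784, 0.621, 0.0]
force: [0.8, -1.2, -0.0]
width: 0.503
finger_force: 0.0
```

```bash
python3 -c "
from c import *
go((.447,.30,.2),84.7)"
```

```text
go (0.447, 0.3, 0.2) offset(now axes) [ 0.4381 -0.1108 -0.0206] offset(target axes) [ 0.0494  0.4492 -0.021 ] twist [-0.000e+00 -9.000e-02 -9.792e+01] t 26.13
```

{"method": "move_arm", "body": {
  "commands": [
    {"offset":[0.02,-0.005,-0.01],"twist":[0,0,0]},
    {"offset":[0.028,-0.0064,-0.01],"twist":[0,0,0]},
    {"offset":[0.028,-0.0064,0],"twist":[0,0,0]},
    {"offset":[0.028,-0.0064,0],"twist":[0,0,0]},
    {"offset":[0.028,-0.0064,0],"twist":[0,0,0]},
    {"offset":[0.028,-0.0064,0],"twist":[0,0,0]},
    {"offset":[0.028,-0.0064,0],"twist":[0,0,0]},
    {"offset":[0.028,-0.0064,0],"twist":[0,0,0]},
    {"offset":[0.028,-0.0064,0],"twist":[0,0,0]},
    {"offset":[0.028,-0.0064,0],"twist":[0,0,0]}
  ],
  "fingers": 1
}}

```text
t: 26.97
tool_pos: [0.4565, 0.1281, 0.1979]
eef_rot: [0.001, 0.784, 0.621, 0.0]
force: [1.5, 0.1, -0.4]
width: 1.0
finger_force: 0.0
```

{"method": "move_arm", "body": {
  "commands": [
    {"offset":[0.028,-0.0064,0],"twist":[0,0,0]},
    {"offset":[0.028,-0.0064,0],"twist":[0,0,0]},
    {"offset":[0.028,-0.0064,0],"twist":[0,0,0]},
    {"offset":[0.028,-0.005,0],"twist":[0,0,0]},
    {"offset":[0.028,0,0],"twist":[0,0,0]},
    {"offset":[0.025,0,0],"twist":[0,0,0]},
    {"offset":[0,0,0],"twist":[0,0,-7]},
    {"offset":[0,0,0],"twist":[0,0,-7]},
    {"offset":[0,0,0],"twist":[0,0,-7]},
    {"offset":[0,0,0],"twist":[0,0,-7]}
  ]
}}

```text
t: 27.8
tool_pos: [0.4709, 0.293, 0.1977]
eef_rot: [0.0, 0.608, 0.794, -0.0]
force: [0.0, -0.4, -0.9]
width: 1.003
finger_force: 0.0
```

{"method": "move_arm", "body": {
  "commands": [
    {"offset":[0,0,0],"twist":[0,0,-7]},
    {"offset":[0,0,0],"twist":[0,0,-7]},
    {"offset":[0,0,0],"twist":[0,0,-7]},
    {"offset":[0,0,0],"twist":[0,0,-7]},
    {"offset":[0,0,0],"twist":[0,0,-7]},
    {"offset":[0,0,0],"twist":[0,0,-7]},
    {"offset":[0,0,0],"twist":[0,0,-7]},
    {"offset":[0,0,0],"twist":[0,0,-7]},
    {"offset":[0,0,0],"twist":[0,0,-7]},
    {"offset":[0,0,0],"twist":[0,0,-7]}
  ]
}}

```text
t: 28.63
tool_pos: [0.4711, 0.2925, 0.1977]
eef_rot: [0.0, 0.043, 0.999, -0.0]
force: [0.1, 0.0, 0.1]
width: 1.006
finger_force: 0.0
```

```bash
python3 -c "
from c import *
go((.50,.352,.2),84.7)"
```

```text
go (0.5, 0.352, 0.2) offset(now axes) [-0.0237  0.0618 -0.0023] offset(target axes) [-0.0233  0.0619 -0.0023] twist [-0.03  0.02  0.36] t 28.63
```

{"method": "move_arm", "body": {
  "commands": [
    {"offset":[-0.008,0.02,0],"twist":[0,0,0]},
    {"offset":[-0.008,0.021,0],"twist":[0,0,0]},
    {"offset":[-0.0077,0.021,0],"twist":[0,0,0]},
    {"offset":[0,0,0],"twist":[0,0,0]},
    {"offset":[0,0,0],"twist":[0,0,0]}
  ]
}}

```text
t: 29.05
tool_pos: [0.4999, 0.3532, 0.1975]
eef_rot: [-0.0, 0.045, 0.999, 0.0]
force: [-0.6, 0.8, 0.4]
width: 1.0
finger_force: 0.0
```

```bash
python3 -c "
from c import *
sn,P=wrist(['flat_chisel'],None,dict(flat_chisel=(.447,.352,3.048)))
im=cv2.resize(sn['frame'],None,fx=1.5,fy=1.5)
for p,c in(((.447,.352,3.048),(0,255,0)),):
  for X in MOD['flat_chisel']: cv2.polylines(im,[(cv2.convexHull((proj(sn,P,place(X,p))+.5).astype(np.float32))*1.5).astype(np.int32)],True,c,1)
cv2.imwrite('pics/w7.png',im)
go((.447,.352,.1),84.7)"
```

```text
flat_chisel []
  fit [0.4482, 0.3524, 3.048] 0.129
go (0.447, 0.352, 0.1) offset(now axes) [ 0.0533 -0.0043  0.0973] offset(target axes) [ 0.0532 -0.0044  0.0974] twist [-0.04  0.02 -0.01] t 29.2
```

View pics/w7.png

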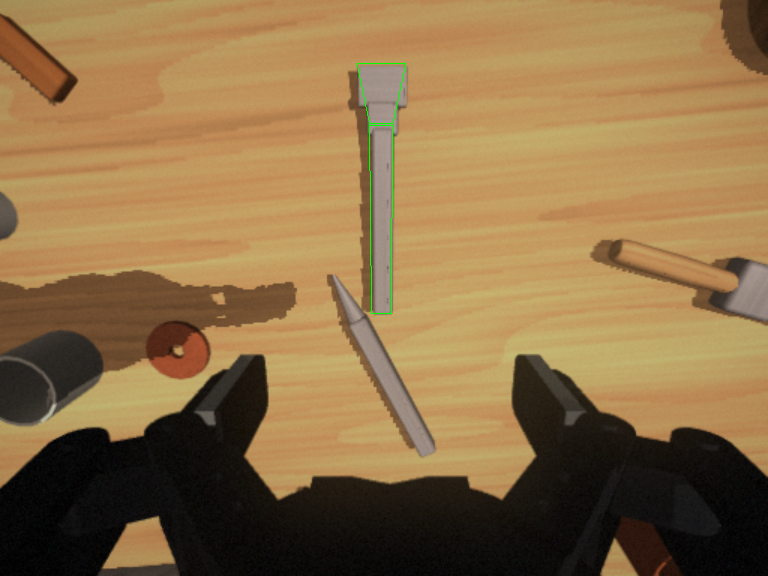

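Overlay fits the flat chisel exactly (382,190); the pointed chisel (380,360) is clear of the grasp point.

{"method": "move_arm", "body": {
  "commands": [
    {"offset":[0.017,-0.0015,0],"twist":[0,0,0]},
    {"offset":[0.0175,-0.0015,0],"twist":[0,0,0]},
    {"offset":[0.018,-0.001,0.015],"twist":[0,0,0]},
    {"offset":[0,0,0.028],"twist":[0,0,0]},
    {"offset":[0,0,0.03],"twist":[0,0,0]},
    {"offset":[0,0,0.03],"twist":[0,0,0]},
    {"offset":[0,0,0.03],"twist":[0,0,0]},
    {"offset":[0,0,0.025],"twist":[0,0,0]},
    {"offset":[0,0,0],"twist":[0,0,0]},
    {"offset":[0,0,0],"twist":[0,0,0]}
  ]
}}

```text
t: 30.03
tool_pos: [0.4475, 0.3521, 0.0391]
eef_rot: [-0.001, 0.046, 0.999, -0.001]
force: [0.4, 0.7, 0.7]
width: 0.999
finger_force: 0.0
```

```bash
python3 -c "
from c import *
go((.4478,.3522,.018),84.7)"
```

```text
go (0.4478, 0.3522, 0.018) offset(now axes) [-0.0003  0.0001  0.0211] offset(target axes) [-0.0003  0.0001  0.0211] twist [-0.08 -0.07 -0.  ] t 30.03
```

{"method": "move_arm", "body": {
  "commands": [
    {"offset":[0,0,0.012],"twist":[0,0,0]},
    {"offset":[0,0,0.009],"twist":[0,0,0]},
    {"offset":[0,0,0],"twist":[0,0,0]},
    {"offset":[0,0,0],"twist":[0,0,0]}
  ]
}}

```text
t: 30.37
tool_pos: [0.4478, 0.353, 0.0183]
eef_rot: [0.0, 0.046, 0.999, -0.0]
force: [0.8, -0.1, 0.3]
width: 1.003
finger_force: 0.0
```

{"method": "move_arm", "body": {
  "commands": [
    {"offset":[0,0,0],"twist":[0,0,0]},
    {"offset":[0,0,0],"twist":[0,0,0]},
    {"offset":[0,0,0],"twist":[0,0,0]},
    {"offset":[0,0,0],"twist":[0,0,0]},
    {"offset":[0,0,0],"twist":[0,0,0]},
    {"offset":[0,0,0],"twist":[0,0,0]},
    {"offset":[0,0,0],"twist":[0,0,0]},
    {"offset":[0,0,0],"twist":[0,0,0]},
    {"offset":[0,0,0],"twist":[0,0,0]},
    {"offset":[0,0,0],"twist":[0,0,0]}
  ],
  "fingers": -1
}}

```text
t: 31.2
tool_pos: [0.4478, 0.3532, 0.0184]
eef_rot: [0.0, 0.046, 0.999, 0.0]
force: [-1.3, -1.8, 5.6]
width: 0.164
finger_force: 60.0
```

```bash
python3 -c "
from c import *
print(T()[1]['width'],T()[1]['tool_pos'])
b=bay((.4766,-.2441,1.34),0);go((b[0],b[1],.2),-13.2)"
```

```text
0.1639201495894722 [0.44783819 0.35324354 0.01839387]
go (np.float64(0.5184598352928987), np.float64(-0.25393637073576375), 0.2) offset(now axes) [-0.1261 -0.5981 -0.1816] offset(target axes) [-0.575   0.2074 -0.1816] twist [2.000e-02 1.000e-02 9.793e+01] t 31.2
```

{"method": "move_arm", "body": {
  "commands": [
    {"offset":[0,0,-0.015],"twist":[0,0,0]},
    {"offset":[0,0,-0.03],"twist":[0,0,0]},
    {"offset":[0,0,-0.035],"twist":[0,0,0]},
    {"offset":[0,0,-0.035],"twist":[0,0,0]},
    {"offset":[0,0,-0.035],"twist":[0,0,0]},
    {"offset":[0,0,-0.03],"twist":[0,0,0]},
    {"offset":[-0.003,-0.015,0],"twist":[0,0,0]},
    {"offset":[-0.0059,-0.028,0],"twist":[0,0,0]},
    {"offset":[-0.0059,-0.028,0],"twist":[0,0,0]},
    {"offset":[-0.0059,-0.028,0],"twist":[0,0,0]}
  ]
}}

```text
t: 32.03
tool_pos: [0.4587, 0.2517, 0.1984]
eef_rot: [-0.0, 0.045, 0.999, -0.0]
force: [0.6, 0.2, -2.7]
width: 0.165
finger_force: 59.2
```

{"method": "move_arm", "body": {
  "commands": [
    {"offset":[-0.0059,-0.028,0],"twist":[0,0,0]},
    {"offset":[-0.0059,-0.028,0],"twist":[0,0,0]},
    {"offset":[-0.0059,-0.028,0],"twist":[0,0,0]},
    {"offset":[-0.0059,-0.028,0],"twist":[0,0,0]},
    {"offset":[-0.0059,-0.028,0],"twist":[0,0,0]},
    {"offset":[-0.0059,-0.028,0],"twist":[0,0,0]},
    {"offset":[-0.0059,-0.028,0],"twist":[0,0,0]},
    {"offset":[-0.0059,-0.028,0],"twist":[0,0,0]},
    {"offset":[-0.0059,-0.028,0],"twist":[0,0,0]},
    {"offset":[-0.0059,-0.028,0],"twist":[0,0,0]}
  ]
}}

```text
t: 32.87
tool_pos: [0.4918, -0.0328, 0.1985]
eef_rot: [-0.0, 0.046, 0.999, -0.001]
force: [0.4, -0.4, -2.5]
width: 0.167
finger_force: 59.2
```

{"method": "move_arm", "body": {
  "commands": [
    {"offset":[-0.0059,-0.028,0],"twist":[0,0,0]},
    {"offset":[-0.0059,-0.028,0],"twist":[0,0,0]},
    {"offset":[-0.0059,-0.028,0],"twist":[0,0,0]},
    {"offset":[-0.0059,-0.028,0],"twist":[0,0,0]},
    {"offset":[-0.0059,-0.028,0],"twist":[0,0,0]},
    {"offset":[-0.0059,-0.028,0],"twist":[0,0,0]},
    {"offset":[-0.0059,-0.028,0],"twist":[0,0,0]},
    {"offset":[-0.005,-0.022,0],"twist":[0,0,0]},
    {"offset":[0,0,0],"twist":[0,0,7]},
    {"offset":[0,0,0],"twist":[0,0,7]}
  ]
}}

```text
t: 33.7
tool_pos: [0.5179, -0.2543, 0.198]
eef_rot: [-0.0, 0.171, 0.985, 0.001]
force: [0.2, 0.4, -3.1]
width: 0.166
finger_force: 59.2
```

{"method": "move_arm", "body": {
  "commands": [
    {"offset":[0,0,0],"twist":[0,0,7]},
    {"offset":[0,0,0],"twist":[0,0,7]},
    {"offset":[0,0,0],"twist":[0,0,7]},
    {"offset":[0,0,0],"twist":[0,0,7]},
    {"offset":[0,0,0],"twist":[0,0,7]},
    {"offset":[0,0,0],"twist":[0,0,7]},
    {"offset":[0,0,0],"twist":[0,0,7]},
    {"offset":[0,0,0],"twist":[0,0,7]},
    {"offset":[0,0,0],"twist":[0,0,7]},
    {"offset":[0,0,0],"twist":[0,0,7]}
  ]
}}

```text
t: 34.53
tool_pos: [0.5181, -0.2523, 0.1985]
eef_rot: [-0.0, 0.704, 0.71, 0.0]
force: [0.4, 0.2, -2.6]
width: 0.162
finger_force: 59.2
```

{"method": "move_arm", "body": {
  "commands": [
    {"offset":[0,0,0],"twist":[0,0,7]},
    {"offset":[0,0,0],"twist":[0,0,7]},
    {"offset":[0,0,0],"twist":[0,0,0]},
    {"offset":[0,0,0],"twist":[0,0,0]}
  ]
}}

```text
t: 34.87
tool_pos: [0.5183, -0.2525, 0.1985]
eef_rot: [0.0, 0.783, 0.622, -0.0]
force: [-0.2, -1.0, -2.3]
width: 0.166
finger_force: 59.3
```

```bash
python3 -c "
from c import *
p=(.4766,-.2441,1.34)
b=bay(p,0);go((b[0],b[1],.1),-13.2)
M,s=T();print(s['width']);sn=env.snapshot('wrist');overlay(sn,M@np.array(sn['hand_eye']),p,'pics/w8.png')"
```

```text
go (np.float64(0.5184598352928987), np.float64(-0.25393637073576375), 0.1) offset(now axes) [-0.0013  0.0005  0.0985] offset(target axes) [-0.0014  0.0005  0.0985] twist [-0.01  0.01  0.19] t 34.87
0.1656906925839021
```

View pics/w8.png

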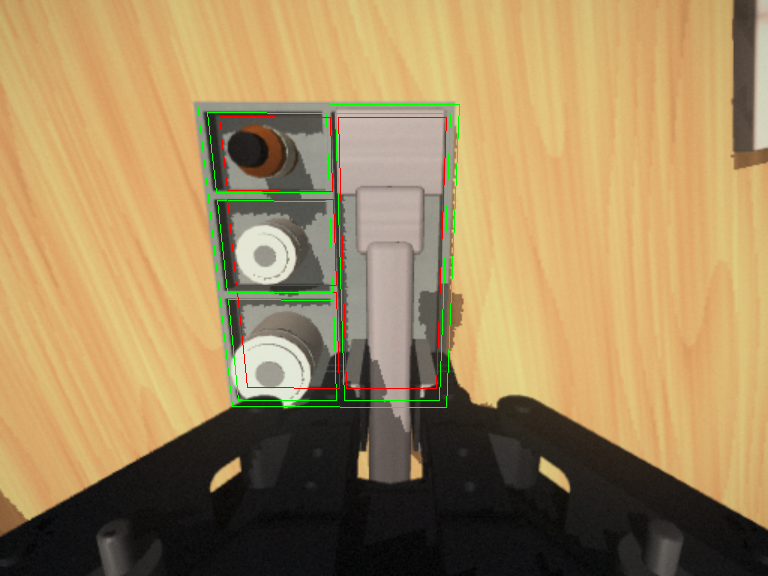

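All three vessels stand in their bays (bottle (258,150), small (265,255), large (270,372)); the chisel is aligned over the long bay. Lower it, 6 mm away from the pots.

{"method": "move_arm", "body": {
  "commands": [
    {"offset":[-0.0013,0.0065,0.02],"twist":[0,0,0]},
    {"offset":[0,0,0.03],"twist":[0,0,0]},
    {"offset":[0,0,0.035],"twist":[0,0,0]},
    {"offset":[0,0,0.03],"twist":[0,0,0]},
    {"offset":[0,0,0.02],"twist":[0,0,0]},
    {"offset":[0,0,0.015],"twist":[0,0,0]},
    {"offset":[0,0,0.01],"twist":[0,0,0]},
    {"offset":[0,0,0.006],"twist":[0,0,0]},
    {"offset":[0,0,0],"twist":[0,0,0]},
    {"offset":[0,0,0],"twist":[0,0,0]}
  ]
}}

```text
t: 35.75
tool_pos: [0.525, -0.2558, 0.033]
eef_rot: [0.001, 0.784, 0.621, 0.0]
force: [0.8, -1.2, -2.3]
width: 0.165
finger_force: 59.2
```

{"method": "move_arm", "body": {
  "commands": [
    {"offset":[0,0,0.004],"twist":[0,0,0]},
    {"offset":[0,0,0.003],"twist":[0,0,0]},
    {"offset":[0,0,0],"twist":[0,0,0]},
    {"offset":[0,0,0],"twist":[0,0,0]}
  ]
}}

```text
t: 36.08
tool_pos: [0.5244, -0.2557, 0.0253]
eef_rot: [0.0, 0.784, 0.621, -0.0]
force: [0.1, -1.0, -3.2]
width: 0.168
finger_force: 59.3
```

{"method": "move_arm", "body": {
  "commands": [
    {"offset":[0,0,0.0012],"twist":[0,0,0]},
    {"offset":[0,0,0],"twist":[0,0,0]},
    {"offset":[0,0,0],"twist":[0,0,0]}
  ]
}}

```text
t: 36.33
tool_pos: [0.5244, -0.2557, 0.024]
eef_rot: [0.0, 0.784, 0.621, -0.0]
force: [-0.8, 0.7, -4.0]
width: 0.166
finger_force: 59.3
```

{"method": "move_arm", "body": {
  "commands": [
    {"offset":[0,0,0],"twist":[0,0,0]},
    {"offset":[0,0,0],"twist":[0,0,0]},
    {"offset":[0,0,0],"twist":[0,0,0]},
    {"offset":[0,0,0],"twist":[0,0,0]},
    {"offset":[0,0,-0.01],"twist":[0,0,0]},
    {"offset":[0,0,-0.02],"twist":[0,0,0]},
    {"offset":[0,0,-0.03],"twist":[0,0,0]},
    {"offset":[0,0,-0.04],"twist":[0,0,0]},
    {"offset":[0,0,-0.04],"twist":[0,0,0]},
    {"offset":[0,0,-0.04],"twist":[0,0,0]}
  ],
  "fingers": -0.4
}}

```text
t: 37.17
tool_pos: [0.5242, -0.2551, 0.2066]
eef_rot: [0.0, 0.784, 0.621, 0.0]
force: [1.1, -0.8, -0.0]
width: 0.301
finger_force: 0.0
```

{"method": "move_arm", "body": {
  "commands": [
    {"offset":[-0.03,0,-0.01],"twist":[0,0,0]},
    {"offset":[-0.03,0,-0.01],"twist":[0,0,0]},
    {"offset":[-0.03,0,0],"twist":[0,0,0]},
    {"offset":[0,0,0],"twist":[0,0,0]},
    {"offset":[0,0,0],"twist":[0,0,0]}
  ]
}}

```text
t: 37.58
tool_pos: [0.5029, -0.3451, 0.2244]
eef_rot: [0.0, 0.785, 0.619, 0.0]
force: [-0.5, 0.3, -0.4]
width: 0.297
finger_force: 0.0
```

```bash
python3 -c "
from c import *
p=(.4766,-.2441,1.34)
M,s=T();sn=env.snapshot('wrist');P=M@np.array(sn['hand_eye']);overlay(sn,P,p,'pics/w9.png')
for n in ('pot_large','pot_small','bottle','flat_chisel'):
  MOD[n]=[X+[0,0,.005] for X in MOD[n]]
  l=env.silhouettes('wrist',n)
  i=['flat_chisel','pot_large','pot_small','bottle'].index(n)
  b=bay(p,i)
  if l:
    x,f=fit(n,[(sn,P,l[0]['mask'])],(b[0],b[1],p[2]));d=x[:2]-b[:2];c_,s_=np.cos(p[2]),np.sin(p[2])
    print(n,np.round([c_*d[0]+s_*d[1],-s_*d[0]+c_*d[1]],4),np.round(x,4),round(f,3))
sn=env.snapshot('scene');l=env.silhouettes('scene','caddy');
for n in('empty_large','empty_small','point_chisel'): print(n,[(np.round(k['position'],3),round(k['confidence'],2)) for k in env.boxes_of('scene',n)[:1]])
"
```

```text
pot_large [-0.0017  0.0008] [ 0.4195 -0.3002] 0.031
pot_small [-0.0011 -0.0002] [ 0.4395 -0.219 ] 0.048
bottle [0.0008 0.0003] [ 0.4546 -0.1529] 0.035
flat_chisel [-0.0016 -0.0055] [ 0.5234 -0.2568  1.3364] 0.109
empty_large [(array([0.578, 0.073, 0.03 ]), 0.91)]
empty_small [(array([0.442, 0.051, 0.028]), 0.57)]
point_chisel [(array([0.615, 0.347, 0.018]), 0.87)]
```

View pics/w9.png

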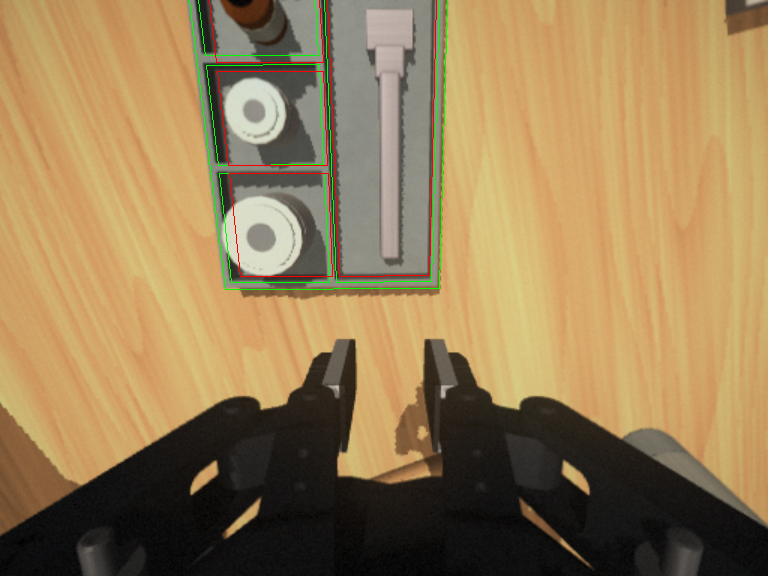

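Everything sits within 2 mm of its target (the chisel lies 6 mm aside on purpose), upright and flat; the caddy and look-alikes have not moved, and the gripper is clear.

```bash
python3 -c "
from h import *
print(env.close_job())"
```

```text
the job is handed in; nothing more can be done
None
```

The caddy is packed and the job was handed in at about 38 s: in the last wrist image, all four items were in their correct bays and within tolerance, and the caddy and look-alikes had not moved noticeably; the hand-in call returned no verdict.

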